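Open the air cock and present the offset lever above its mounting fixture

ROBOT

A 7-joint arm with a two-finger parallel gripper is mounted at the origin on a cart in front of the work surface, level with it; the furniture and walls round the work are solid. World frame = base frame: x ahead of the robot, y to its left, z up, the work surface at z = 0. Lengths are in m, angles in rad, forces in N, time in s.
With the tool pointing down it reaches from about 0.425 to 0.875 m from the base axis. Payload 4.7 kg.
Tool frame: the origin (TCP) lies between the finger pads; the fingertips stand 8 mm ahead of it and the grasp point (between the pads) lies 11 mm behind it; z points along the fingers, y is the line along which they close (so a half turn about z gives the same grasp; the last joint's range is limited). The gripper opens to 87 mm and grips with 3 to 60 N. Pads are 19 mm wide; open, the fingers measure 117 mm over their backs; the gripper's body (75 mm by 190 mm) begins 51 mm behind the grasp point.
Start: joints at [1.361, 0.321, -0.07, 1.45, 0.023, 1.371, -0.057], TCP at [0.144, -0.634, 0.231] pointing down, gripper open.
Joint ranges: [-2.86, 2.86], [-0.3, 2.09], [-1.38, 1.24], [0.06, 2.45], [-1.56, 4.7], [0.09, 2.05], [-2.69, 2.69]. Speed limits (rad/s): [2.57, 2.57, 3.14, 3.14, 3.14, 3.14, 3.14].

INTERFACE

Orientations are given as a 3x3 rotation matrix whose columns are the frame's x, y, z axes.
In Python, from station import readout, grab_frame, camera_model, manip gives the robot as it stands. The module is installed in compiled form; this text tells all that it offers.
- The arm moves only by the tool carry_out, never from a script. Its argument "deltas" is a list of rows, each a list of 6 numbers: the shift along the tool's x, y, z each as a share of 0.03 m, from -1 to 1, then the turn, a rotation vector about the tool's x, y, z each as a share of 0.1 rad, from -1 to 1. A call has 1 to 20 rows; each row shifts and turns the commanded pose from where the row before left it, along the tool's axes as they then stand; what a row does not reach is not made up. A row lasts 1/8 s, in which the tool goes at most 62.5 mm and 10.7 degrees, less where a joint would pass 70% of its speed; a pose out of reach is approached as far as the arm can. A call with a number of a shift or a turn outside -1 to 1 is refused whole. A call with a gripper value outside its range is refused whole. "fingers" is the opening, from 0 (shut) to 1 (fully open), set as the call begins (left out, the last holds). The fingers move at their own pace and stop on an object; the grip force is fixed at half the most. Time passes only in rows, so rows that do not move let the fingers close. It gives the time, the measured TCP pose, the force, the opening and the grip force at its end, in the units of the state.
- readout.sense(): the state, without advancing time (a new reading comes with each control period).
- grab_frame(name): name is "scene" or "top" or "wrist"; returns the picture (384x512x3 uint8, red, green, blue); there is no depth.
- camera_model(name): a dict with "mtx" (3x3 intrinsics, pixels), "D" ([k1, k2, p1, p2, k3] as OpenCV has them; the pictures are not rectified), "rvec" (rotation vector, rad) and "tvec" (3), from world to camera coordinates, as OpenCV has them; the wrist camera has in their place "T_tool_cam" (4x4, takes a point from camera to tool coordinates, whose origin is the TCP and whose axes are the flange's). Camera axes: x right, y down, z forward; pixel columns grow to the right and rows downward; lengths in m; the calibration is good to about 2 mm. A picture is of the moment at which its call begins: read the wrist's pose just before it. camera_model takes no time and is no camera call.
- manip.sign_off(): hands the job in; it is judged then, once.
The state is a dict: "t": time; "joint_positions": joint angles; "dq": joint speeds; "joint_efforts": joint torques, N m; "tcp_pos": TCP position; "ee_rot": TCP orientation; "ft_force": force on the tool from outside, world axes, zero at the start; "wrist_torque": the same for the moment, N m; "finger_gap": finger opening in m; "gripper_force": force on a finger pad.
Only numpy, scipy, OpenCV 4.12 (cv2) and the standard library are available. Lean on these libraries where they do the work, as an engineer would, in place of code of your own. Each camera call takes 0.05 s, during which the arm holds its last target. There are 200 camera calls.

TASK

Get the offset lever ready to be fitted on its mounting fixture. First turn the fixture's air cock a quarter turn to fully open, so that its handle lies along the pipe against its stop; then pick the lever up by its balance point, on the bar near the heavy hub, and hold it level above the fixture with the hub over the thick spindle and the eye over the thin pin, about 4 cm clear of their tops and touching only the gripper. Finish while holding it still there, with the cock left open and without disturbing the other things on the bench.

Things in the scene. Friction and masses are not known exactly. Their poses are not given: they have to be found in the camera images.
- fixture: Immovable fixture: aluminium base plate 210 x 130 x 12 mm, flat on the bench. Origin: centre of the plate's underside; x along its long side, z up. Near the -y edge stand two upright posts, a thick spindle at x = -75, y = -32 mm and a thin pin at x = +75, y = -32 mm; near the +y edge a brass air cock with its pipe along x, turning axis at x = +20, y = +35 mm.
- spindle_top (a point): Centre of the top of the thick spindle (20 mm diameter, 45 mm above the bench, collar of 38 mm at its foot). Axes as the fixture's.
- pin_top (a point): Centre of the top of the thin pin (8 mm diameter, 45 mm above the bench), 150 mm from the spindle in the fixture's +x direction.
- cock_axis (a point): Point on the vertical turning axis of the air cock, at the handle's height (55 mm above the bench, top face of the flat handle). Axes as the fixture's.
- cock_knob (a point): Middle of the upright black round knob at the end of the cock's handle, to be pinched from above or pushed: 14 mm diameter, 32 mm tall, from 55 to 87 mm above the bench; its axis is 55 mm from the turning axis. The handle is a flat steel bar 14 mm wide and 6 mm thick.
- cock (a joint): Handle angle in rad. 0 = closed: handle points along the fixture's +y, across the pipe. 1.57 = fully open at the stop: handle points along the fixture's -x, along the pipe. Opens counter-clockwise seen from above, with light friction (about 0.08 N m, 1.5 N at the knob), and stays where left. Starts at 0 to 0.3.
- lever: Loose steel lever, about 0.42 kg, flat on the bench: ring-shaped hub 44 mm in diameter (24 mm bore) and small eye 22 mm in diameter (12 mm bore), 150 mm apart, both 26 mm tall, joined by a straight bar 12 mm wide, 14 mm high (6 to 20 mm above the underside). Origin: centre of the hub's underside; x along the bar to the eye, z up.
- lever_hub (a point): Centre of the hub at its underside (same point as the lever's origin).
- lever_eye (a point): Centre of the small eye at its underside, 150 mm from the hub along the lever's x.
- lever_balance (a point): The lever's balance point (centre of mass), in the middle of the bar at mid-height: 45 mm from the hub's centre towards the eye, that is 23 mm outside the hub's rim, 13 mm above the underside. Axes as the lever's.
- glass_jar: Bystander: open round glass jar, 75 mm wide, 54 mm tall, standing loose. Origin under its centre.
- beaker: Bystander: clear beaker, 52 mm wide, 70 mm tall, standing loose beyond the fixture. Origin under its centre.
- vial: Bystander: small capped vial, 21 mm wide, 45 mm tall, standing loose. Origin under its centre.
- timer: Bystander: flat white bench timer, 66 x 64 x 19 mm, lying loose near the front edge. Origin under its centre.
- centrifuge_tube_50: Bystander: capped centrifuge tube, 34 mm wide, 112 mm tall, standing loose. Origin under its centre.
- magnifier_lamp: Fixed magnifier lamp at the back left, an obstacle to keep clear of. Origin on the bench; its ring-shaped head, 260 mm across, hangs 180 to 260 mm above the bench, centred at x = +10, y = -175 mm; its post, 240 mm tall on a round foot, stands at x = -64, y = +233 mm; an arm joins post and head at 240 mm height.
There are look-alikes about, which are no part of the job. There is more than one size of the lever; the job needs the largest.

How it is judged:
On the way, in this order (a step that is already met when the one before it is completed fails the run):
1. the air cock is turned fully open (value of joint cock above 1.42 rad), for 0.2 s.
2. the lever is lifted clear of the bench, gripped at its balance point (height (world z) of lever_balance above 0.05 m and contact force between the fingers and lever above 1 N and x of the grasp point in the frame of lever_balance between -0.014 and 0.014 m), for 0.2 s.
At the end, for the whole second after the job is handed in: Cock open (over 1.42 rad). Lever still, in the fingers within 14 mm lengthwise of its balance point, level within 0.09 rad, hub and eye centres within 14 mm of the spindle and pin axes, hub underside 15 to 70 mm above the spindle's top, fixture untouched by it (value of joint cock above 1.42 rad and horizontal distance between lever_hub and spindle_top below 0.014 m and horizontal distance between lever_eye and pin_top below 0.014 m and z of lever_hub in the frame of spindle_top between 0.015 and 0.07 m and angle between lever's own z axis and vertical below 0.09 rad and contact force between the fingers and lever above 1 N and x of the grasp point in the frame of lever_balance between -0.014 and 0.014 m and contact force between lever and fixture below 0.1 N and linear speed of lever below 0.02 m/s); the arm keeps its last pose, push and grip.
It fails at once if a bystander is shifted by more than 20 mm (distance of any of glass_jar, beaker, vial, timer, centrifuge_tube_50 from where it was at the start of the episode above 0.02 m).
It also fails if it takes over 64 s, if anything falls off the work surface, if the arm or the gripper's body presses on something with over 40 N, if the wrist force passes 120 N, or if a joint passes its speed limit or range.

## Working session

There is one attempt and no reset: what is moved stays moved. The work goes in short steps, Python scripts to look and compute and a tool call to move; the robot and the scene stay as the last step left them, time stands still between calls to the robot, and variables do not carry over. Pictures are saved under pics/ and viewed, at most 10 in all, crops included, and the job is handed in when it is done.

Besides the shell and the picture viewer there is one more tool, called as name([rows], argument=value, ...), one row to a line, values as JSON. carry_out: Moves the arm, as the interface text tells. Its arguments: {"type":"object","properties":{"deltas":{"type":"array","items":{"type":"array","items":{"type":"number"}}},"fingers":{"type":"number"}},"required":["deltas"]}

```bash
mkdir -p pics; python3 - <<'E'
from station import readout, grab_frame, camera_model
import cv2,numpy as np
s=readout.sense();print(s['t'],s['tcp_pos'],s['ee_rot'],s['finger_gap'])
for n in('top','scene'):
    f=grab_frame(n);cv2.imwrite(f'pics/{n}0.png',f[:,:,::-1])
    c=camera_model(n);R=cv2.Rodrigues(np.array(c['rvec']))[0];print(n,-R.T@np.array(c['tvec']).ravel(),c['mtx'],c['D'])
    cv2.imwrite(f'pics/{n}0b.png',cv2.resize(f[:,:,::-1],(800,600),interpolation=cv2.INTER_CUBIC))
print(camera_model('wrist'))
E
```

```text
0.0 [ 0.14408189 -0.63329702  0.22949967] [[ 9.75058956e-01  2.21945421e-01 -5.11985917e-04]
 [ 2.21945984e-01 -9.75057388e-01  1.75228620e-03]
 [-1.10303753e-04 -1.82221557e-03 -9.99998334e-01]] 0.08722269270748914
top [ 0.36238129 -0.11327634  1.39664866] [[416.88877506   0.         253.27435104]
 [  0.         416.88877506 185.8625304 ]
 [  0.           0.           1.        ]] [-0.10810205  0.          0.          0.          0.        ]
scene [-0.168719   -1.35133909  0.81168364] [[433.64558423   0.         260.35075466]
 [  0.         433.64558423 195.22140608]
 [  0.           0.           1.        ]] [0.02546853 0.         0.         0.         0.        ]
{'mtx': array([[269.73260824,   0.        , 256.91352861],
       [  0.        , 269.73260824, 192.13274625],
       [  0.        ,   0.        ,   1.        ]]), 'D': array([-0.03060446,  0.        ,  0.        ,  0.        ,  0.        ]), 'T_tool_cam': array([[-7.31099917e-04, -9.54806693e-01, -2.97226589e-01,
         8.18282269e-02],
       [ 9.99999696e-01, -7.78240042e-04,  4.02692956e-05,
         1.46835812e-03],
       [-2.69763026e-04, -2.97226469e-01,  9.54806972e-01,
        -1.53439555e-01],
       [ 0.00000000e+00,  0.00000000e+00,  0.00000000e+00,
         1.00000000e+00]])}
```

View pics/top0b.png

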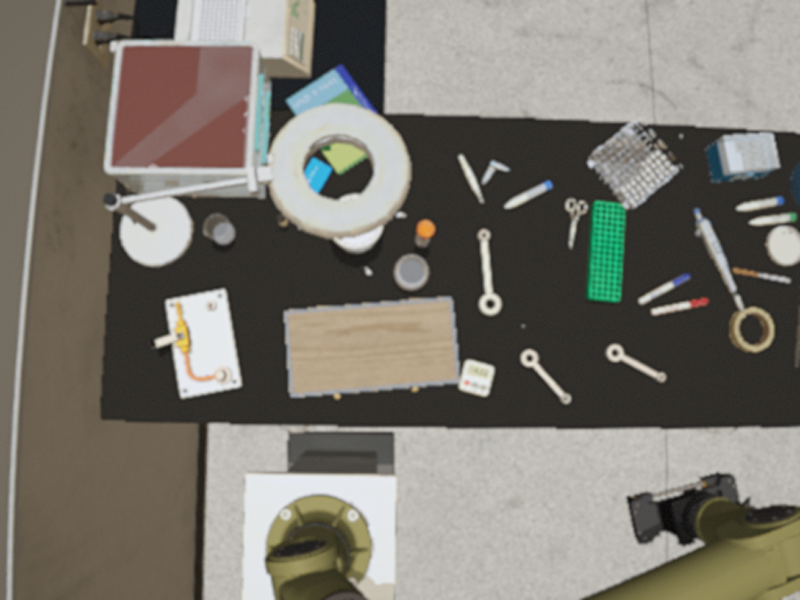

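View pics/scene0b.png

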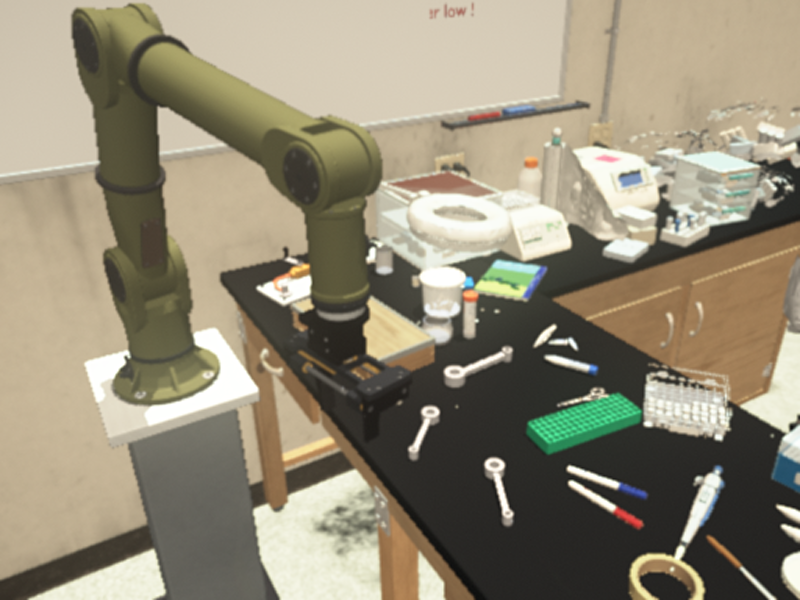

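The top view (800×600) shows the fixture at (205,343) with the cock handle pointing left to (160,342). The spindle is near (222,375) and the pin near (211,307). The largest lever has its hub at (489,303) and its eye at (484,236), and two smaller look-alikes lie to its right. The lamp, the beaker (218,230), the jar (411,271), the tube and the timer are all away from the path. The scene view agrees with this.

```bash
cat > h.py <<'E'
from station import readout, grab_frame, camera_model
import cv2,numpy as np
def pose(n,s=None):
    c=camera_model(n)
    if n=='wrist':
        T=np.eye(4);T[:3,:3]=s['ee_rot'];T[:3,3]=s['tcp_pos'];T=T@np.array(c['T_tool_cam']);return c,T[:3,:3],T[:3,3]
    R=cv2.Rodrigues(np.array(c['rvec']))[0];return c,R.T,-R.T@np.array(c['tvec']).ravel()
def ray(n,uv,s=None):
    c,R,o=pose(n,s);p=cv2.undistortPoints(np.array(uv,float).reshape(-1,1,2),c['mtx'],c['D']).reshape(-1,2)
    return o,np.c_[p,np.ones(len(p))]@R.T
def onz(n,uv,z,s=None):
    o,d=ray(n,uv,s);return o+d*((z-o[2])/d[:,2])[:,None]
def tri(rs):
    A=0;b=0
    for o,d in rs:
        d=d.ravel()/np.linalg.norm(d);P=np.eye(3)-np.outer(d,d);A=A+P;b=b+P@o
    x=np.linalg.solve(A,b);return x,[np.linalg.norm((np.eye(3)-np.outer(d.ravel(),d.ravel())/(d@d.T).item())@(x-o)) for o,d in rs]
def proj(n,X,s=None):
    c,R,o=pose(n,s);return cv2.projectPoints(np.atleast_2d(X).astype(float),cv2.Rodrigues(R.T)[0],-R.T@o,c['mtx'],c['D'])[0].reshape(-1,2)
E
python3 - <<'E'
from h import *
k=512/800
P=dict(spindle=(222,375,.045),pin=(211,307,.045),knob=(158,343,.087),cockaxis=(180,337,.055),hub=(489,303,.026),eye=(484,236,.026),jar=(411,271,.05),beaker=(220,232,.07),timer=(477,378,.02),tube=(425,230,.11),ring=(340,170,.26),postTop=(112,201,.24),boxnear=(150,190,.1))
for n,(u,v,z) in P.items(): print(n,onz('top',[(u*k,v*k)],z)[0].round(3))
E
```

```text
spindle [0.353 0.204 0.045]
pin [0.493 0.233 0.045]
knob [0.414 0.327 0.087]
cockaxis [0.429 0.292 0.055]
hub [ 0.514 -0.352  0.026]
eye [ 0.66  -0.342  0.026]
jar [ 0.576 -0.183  0.05 ]
beaker [0.648 0.216 0.07 ]
timer [ 0.355 -0.327  0.02 ]
tube [ 0.651 -0.208  0.11 ]
ring [ 0.725 -0.042  0.26 ]
postTop [0.667 0.379 0.24 ]
boxnear [0.728 0.36  0.1  ]
```

```bash
python3 - <<'E'
from h import *
k=512/800
for n,(u,v,z) in dict(corner=(103,418,0),cornerback=(135,0,0),wallbase=(205,425,0),a=(10,500,0),tray=(50,200,0.3)).items(): print(n,onz('top',[(u*k,v*k)],z)[0].round(3))
E
```

```text
corner [0.254 0.469 0.   ]
cornerback [1.223 0.474 0.   ]
wallbase [0.246 0.247 0.   ]
a [0.071 0.671 0.   ]
tray [0.652 0.467 0.3  ]
```

carry_out([
  [1,0.1,-0.3,0,0,0.3],
  [1,-0.2,0,0,0,0.3],
  [1,-0.2,0,0,0,0.3],
  [1,-0.3,0,0,0,0.3],
  [1,-0.5,0,0,0,0.3],
  [1,-0.7,0,0,0,0],
  [1,-0.8,0,0,0,0],
  [1,-1,0,0,0,0],
  [1,-1,0,0,0,0],
  [1,-1,0,0,0,0],
  [0,-1,0,0,0,0],
  [0,0,0,0,0,0],
  [0,0,0,0,0,0],
])

```text
t: 1.72
tcp_pos: [0.4247, -0.4019, 0.2394]
ee_rot: [[0.997, 0.073, -0.001], [0.073, -0.997, -0.001], [-0.001, 0.001, -1.0]]
ft_force: [0.7, -0.6, 0.3]
finger_gap: 0.0869
gripper_force: 0.0
```

```bash
cat > snap.py <<'E'
import sys,json
from h import *
n=sys.argv[1];s=readout.sense();f=grab_frame('wrist')
cv2.imwrite(f'pics/{n}.png',f[:,:,::-1]);json.dump({k:np.array(s[k]).tolist() for k in('tcp_pos','ee_rot')},open(f'pics/{n}.json','w'))
E
python3 snap.py w1
```

```text
(no output)
```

View pics/w1.png

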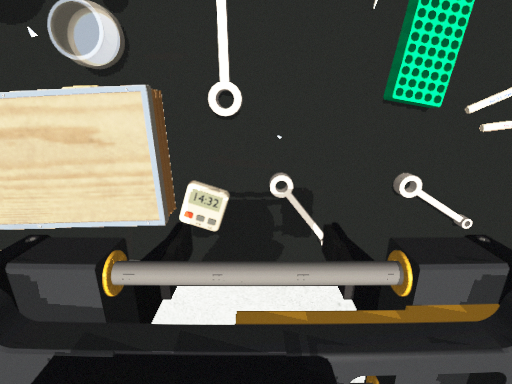

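carry_out([
  [1,-1,0,0,0,0],
  [1,-1,0,0,0,0],
  [0,-1,0,0,0,0],
  [0,0,0,0,0,0],
  [0,0,0,0,0,0],
])

```text
t: 2.4
tcp_pos: [0.4778, -0.3088, 0.2395]
ee_rot: [[0.997, 0.071, -0.0], [0.071, -0.997, -0.001], [-0.0, 0.001, -1.0]]
ft_force: [-0.6, -0.9, -0.1]
finger_gap: 0.0876
gripper_force: 0.0
```

```bash
python3 snap.py w2; python3 - <<'E'
import json
from h import *
# dark-background blobs: lever mask bright low-sat; circles
for n in('w1','w2'):
    s=json.load(open(f'pics/{n}.json'));s={k:np.array(v) for k,v in s.items()}
    im=cv2.imread(f'pics/{n}.png');hsv=cv2.cvtColor(im,cv2.COLOR_BGR2HSV)
    print(n,s['tcp_pos'],'pred hub,eye',proj('wrist',[[.514,-.352,.026],[.66,-.342,.026]],s).round())
    m=((hsv[...,2]>110)&(hsv[...,1]<90)).astype(np.uint8)
    cs,h=cv2.findContours(m,cv2.RETR_CCOMP,cv2.CHAIN_APPROX_NONE)
    for i,c in enumerate(cs):
        a=cv2.contourArea(c)
        if a>60:
            x,y,w,hh=cv2.boundingRect(c);e=cv2.fitEllipse(c)if len(c)>5 else None
            print(i,'par',h[0][i][3],a,(x,y,w,hh),np.round(e[0],1),np.round(e[1],1))
E
```

```text
w1 [ 0.42469184 -0.40191904  0.23938726] pred hub,eye [[222. 100.]
 [218. -33.]]
0 par -1 61.0 (350, 376, 16, 7) [359.1 379.4] [ 5.8 15.7]
1 par -1 5419.5 (151, 286, 206, 39) [235.3 303.3] [ 37.4 232.3]
2 par -1 5260.0 (111, 265, 293, 20) [244.9 274.8] [ 19.2 530.4]
12 par -1 1748.5 (179, 180, 50, 52) [203.5 205.6] [48.2 49. ]
23 par -1 896.5 (395, 173, 78, 56) [429.  198.1] [22.9 85.6]
26 par 23 65.5 (404, 180, 13, 10) [409.9 184.3] [ 7.3 13.3]
27 par -1 772.5 (270, 173, 54, 73) [294.5 204.5] [23.1 82.4]
28 par 27 86.5 (275, 180, 13, 11) [280.8 184.9] [ 9.6 12. ]
41 par -1 231.0 (479, 121, 33, 11) [496.  125.9] [ 8.5 38. ]
46 par -1 365.5 (465, 87, 47, 27) [490.  100.1] [ 8.4 66.6]
48 par -1 21618.5 (0, 84, 166, 146) [ 78.4 159.4] [163.7 184.7]
75 par 48 190.5 (61, 132, 36, 13) [ 77.2 139.2] [10.7 31.4]
101 par -1 1663.0 (208, 0, 34, 117) [223.1  67.3] [ 32.6 114.1]
102 par 101 268.5 (215, 89, 20, 20) [224.6  98.4] [17.9 19.4]
103 par -1 3720.5 (47, 0, 73, 66) [83.6 31.6] [60.1 78.9]
105 par 103 833.5 (51, 0, 36, 55) [68.2 24. ] [34.9 49.5]
w2 [ 0.47784424 -0.30883264  0.23946988] p
[... 383 characters left out ...]
461.  223.1] [20.3 36.1]
32 par -1 23450.5 (0, 134, 234, 128) [122.8 194.3] [126.3 283.5]
68 par 32 73.5 (47, 180, 15, 10) [ 54.4 184.7] [ 8.1 13.2]
71 par 32 160.5 (141, 179, 32, 12) [154.7 185.9] [ 9.6 28.8]
98 par -1 2962.0 (130, 54, 64, 60) [161.6  83.5] [58.1 64.9]
102 par 98 321.0 (133, 59, 24, 43) [148.   78.9] [27.2 38.3]
103 par -1 1968.5 (275, 10, 33, 151) [292.3  92.3] [ 35.1 139.9]
104 par 103 208.5 (282, 136, 19, 17) [291.  143.7] [15.2 17.8]
105 par 103 81.0 (288, 15, 11, 12) [293.3  20.4] [ 9.7 10.9]
106 par -1 259.0 (433, 0, 29, 61) [448.1  21.5] [ 6.3 72.4]
107 par -1 629.5 (163, 0, 36, 38) [182.6  19.8] [27.1 37.1]
111 par -1 4076.5 (0, 0, 112, 45) [58.3 18.9] [ 44.1 130.6]
```

The wrist view shows the hub of the large lever at (224,98), with its bar running up the image. The two smaller levers are below right, the timer at (204,205), and the jar at top left.

```bash
python3 - <<'E'
import json
from h import *
S={n:{k:np.array(v) for k,v in json.load(open(f'pics/{n}.json')).items()} for n in('w1','w2')}
x,e=tri([ray('wrist',[(224.6,98.4)],S['w1']),ray('wrist',[(291,143.7)],S['w2'])]);print('hub',x,e)
a=onz('wrist',[(291,143.7),(293.3,20.4)],.022,S['w2']);print(a,np.linalg.norm(a[1]-a[0]))
print(onz('wrist',[(224.6,98.4)],.022,S['w1']))
# top
im=cv2.imread('pics/top0.png');g=im.min(axis=2)
m=(g>110).astype(np.uint8);m[:, :300]=0;m[:,325:]=0;m[:145]=0;m[205:]=0
ys,xs=np.nonzero(m[188:,:]);print('hub top px',xs.mean(),ys.mean()+188,xs.min(),xs.max(),ys.max()+188)
ys,xs=np.nonzero(m[:154,:]);print('eye top px',xs.mean(),ys.mean(),ys.min())
E
```

```text
hub [ 0.51641692 -0.35464177  0.01966912] [np.float64(0.00032842359254769987), np.float64(0.00032842359254757323)]
[[ 0.51697361 -0.35448577  0.022     ]
 [ 0.6657742  -0.34162028  0.022     ]] 0.14935574061046195
[[ 0.51607234 -0.35474699  0.022     ]]
hub top px 313.26666666666665 194.27333333333334 306 320 201
eye top px 309.375 150.10416666666666 147
```

carry_out([
  [-0.5,-1,0,0,0,0.5],
  [-0.5,-1,0,0,0,-0.5],
  [-0.5,-1,0,0,0,0],
  [-0.2,-1,0,0,0,0],
  [0,-1,0,0,0,0],
  [0,-1,0,0,0,0],
  [0,-1,0,0,0,0],
  [0,-1,0,0,0,0],
  [0,-1,0,0,0,0],
  [0,-1,0,0,0,0],
  [0,-1,0,0,0,0],
  [0,-1,0,0,0,0],
  [0,-1,0,0,0,0],
  [-0.5,-1,0,0,0,0],
  [-0.5,-1,0,0,0,0],
  [-0.5,-1,0,0,0,0],
  [-0.5,-1,0,0,0,0],
  [0,0,0,0,0,0],
  [0,0,0,0,0,0],
])

```text
t: 4.82
tcp_pos: [0.3324, 0.1935, 0.2397]
ee_rot: [[0.997, 0.072, 0.0], [0.072, -0.997, -0.0], [0.0, 0.0, -1.0]]
ft_force: [0.8, 0.4, 0.2]
finger_gap: 0.087
gripper_force: 0.0
```

```bash
python3 snap.py w3; python3 -c "
from h import *
print(np.round(readout.sense()['joint_positions'],2))"
```

```text
[ 0.17 -0.29 -0.62  2.01 -0.17  1.38 -1.9 ]
```

View pics/w3.png

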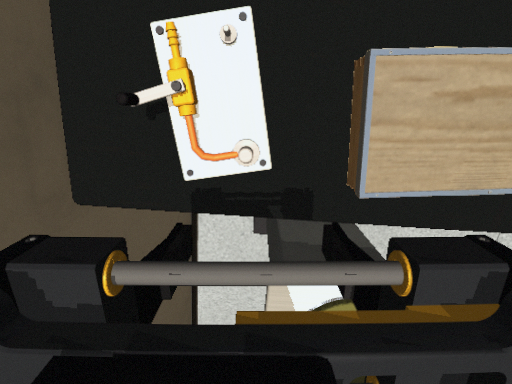

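The fixture shows the spindle at (246,153), the pin at (228,33), the cock screw at (177,86) and the knob at about (125,99). The handle points left, so the cock is closed.

carry_out([
  [1,-1,0,0,0,0.5],
  [1,-1,0,0,0,0.5],
  [0,-1,0,0,0,0],
  [0,0,0,0,0,0],
  [0,0,0,0,0,0],
])

```text
t: 5.5
tcp_pos: [0.3902, 0.2854, 0.2392]
ee_rot: [[1.0, -0.029, -0.001], [-0.029, -1.0, -0.001], [-0.001, 0.001, -1.0]]
ft_force: [0.3, -0.6, 0.3]
finger_gap: 0.087
gripper_force: 0.0
```

```bash
python3 snap.py w4; python3 - <<'E'
import cv2,numpy as np
a=cv2.imread('pics/w3.png')[0:190,90:290];b=cv2.imread('pics/w4.png')[30:240,60:330]
cv2.imwrite('pics/w3c.png',cv2.resize(a,None,fx=3,fy=3,interpolation=cv2.INTER_CUBIC))
cv2.imwrite('pics/w4c.png',cv2.resize(b,None,fx=2.8,fy=2.8,interpolation=cv2.INTER_CUBIC))
E
```

```text
(no output)
```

View pics/w3c.png

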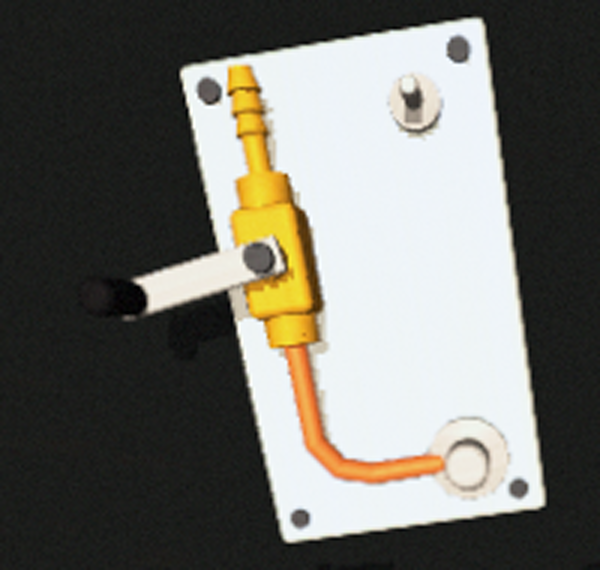

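View pics/w4c.png

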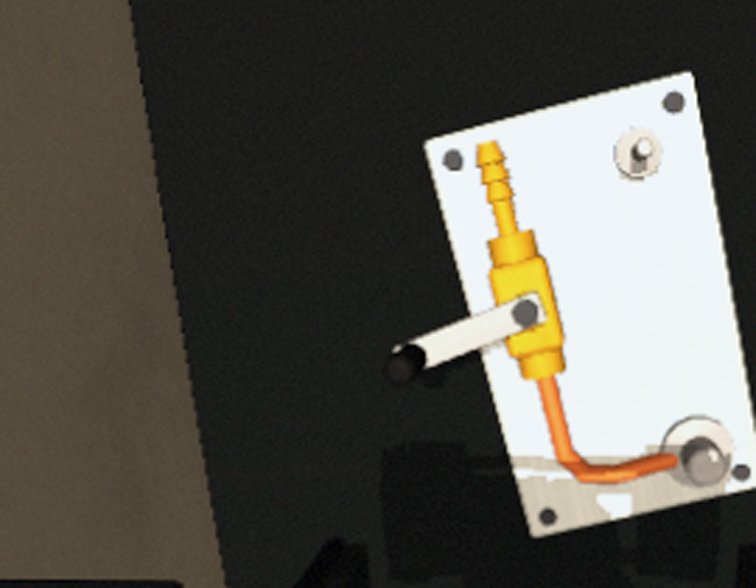

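In the w3 crop, the spindle top is at (468,462), the pin top at (410,85), the screw at (259,257) and the knob top at (98,297). In the w4 crop they are at (707,460), (643,149), (525,312) and (401,367). I'll triangulate from these.

```bash
python3 - <<'E'
import json
from h import *
S={n:{k:np.array(v) for k,v in json.load(open(f'pics/{n}.json')).items()} for n in('w3','w4')}
k=lambda u,v:(u/3+90,v/3); q=lambda u,v:(u/2.8+60,v/2.8+30)
X={}
for n,a,b,z in(('sp',(468,462),(707,460),.045),('pin',(410,85),(643,149),.045),('ax',(259,257),(525,312),.058),('knob',(98,297),(401,367),.087)):
    x,e=tri([ray('wrist',[k(*a)],S['w3']),ray('wrist',[q(*b)],S['w4'])])
    p=[onz('wrist',[k(*a)],z,S['w3'])[0][:2],onz('wrist',[q(*b)],z,S['w4'])[0][:2]]
    X[n]=np.mean(p,0);print(n,x.round(4),np.round(e,4),np.round(p,4))
c=onz('wrist',[k(*t) for t in((182,68),(483,18),(545,507),(287,543))],.012,S['w3'])[:,:2];print(c.round(4),c.mean(0))
d=X['pin']-X['sp'];yaw=np.arctan2(d[1],d[0]);print('yaw',yaw,np.linalg.norm(d));R=np.array([[np.cos(yaw),-np.sin(yaw)],[np.sin(yaw),np.cos(yaw)]])
o=(X['sp']+X['pin'])/2-R@[0,-.032];print('orig',o,'ax pred',o+R@[.02,.035])
kn=R.T@(X['knob']-X['ax']);print('knob rel',kn,np.linalg.norm(kn),'theta',np.arctan2(-kn[0],kn[1]))
e=c[1]-c[2];print(np.arctan2(e[1],e[0]),np.linalg.norm(e))
E
```

```text
sp [0.3562 0.208  0.0378] [0.0003 0.0003] [[0.3572 0.2079]
 [0.3588 0.2093]]
pin [0.5014 0.2399 0.0393] [0.0007 0.0007] [[0.5006 0.2388]
 [0.5003 0.241 ]]
ax [0.4336 0.294  0.0563] [0.0001 0.0001] [[0.4336 0.2935]
 [0.4337 0.294 ]]
knob [0.415  0.346  0.0819] [0.0004 0.0004] [[0.4147 0.3438]
 [0.4163 0.3447]]
[[0.5092 0.3384]
 [0.5357 0.2138]
 [0.3327 0.1706]
 [0.3059 0.2946]] [0.42085528 0.25437146]
yaw 0.2164705512586858 0.14589054263817633
orig [0.42233318 0.25552643] ax pred [0.43434898 0.29400527]
knob rel [-0.0069008   0.05320021] 0.053645910706641584 theta 0.12899345478422525
0.20972143310244437 0.20752329756554622
```

Everything agrees: the axis is at (0.434, 0.294), the knob at (0.4155, 0.346) with θ≈0.13, and the fixture yaw is about 0.212. Next I'll move above the knob.

carry_out([
  [0,0,0,0,0,0.75],
  [0,0,0,0,0,0.75],
  [0.24,-0.72,0.5,0,0,0],
  [0.23,-0.72,1,0,0,0],
  [0,-0.71,1,0,0,0],
  [0,0,1,0,0,0],
  [0,0,0.5,0,0,0],
  [0,0,0,0,0,0],
  [0,0,0,0,0,0],
], fingers=0.55)

```text
t: 6.68
tcp_pos: [0.4155, 0.3483, 0.1208]
ee_rot: [[0.984, -0.176, 0.002], [-0.176, -0.984, 0.001], [0.002, -0.001, -1.0]]
ft_force: [-0.0, 0.4, 0.5]
finger_gap: 0.0477
gripper_force: 0.0
```

```bash
python3 snap.py w5; python3 - <<'E'
from h import *
s=readout.sense();print(np.round(s['joint_positions'],2))
im=cv2.imread('pics/w5.png');cv2.imwrite('pics/w5b.png',im)
print(proj('wrist',[[.4155,.346,.087],[.434,.294,.058]],s))
E
```

```text
[-0.02  0.27 -0.82  1.83  0.21  1.13 -2.66]
[[258.35611437 222.21949103]
 [316.15198911 177.59211677]]
```

View pics/w5b.png

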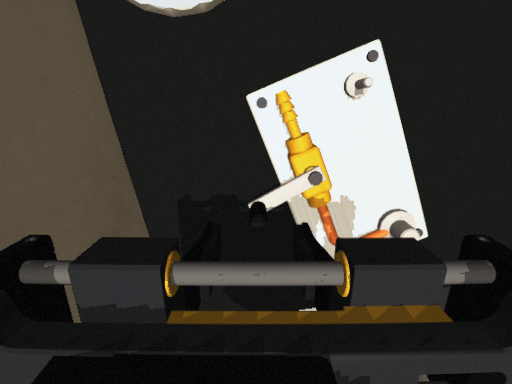

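The knob sits at (258,214), where predicted, between the fingers. Joint 7 is close to its limit, so I'll turn back a little, then descend and pinch.

carry_out([
  [0,0.04,0,0,0,-0.7],
  [0,0.04,0,0,0,-0.7],
  [0,0,0.3,0,0,-0.6],
  [0,0,0.7,0,0,0],
  [0,0,0.62,0,0,0],
  [0,0,0,0,0,0],
  [0,0,0,0,0,0],
])

```text
t: 7.6
tcp_pos: [0.4146, 0.3463, 0.0715]
ee_rot: [[1.0, 0.024, 0.001], [0.024, -1.0, 0.001], [0.001, -0.001, -1.0]]
ft_force: [0.6, 0.6, -0.5]
finger_gap: 0.0476
gripper_force: 0.0
```

carry_out([
  [0,0,0,0,0,0],
  [0,0,0,0,0,0],
  [0,0,0,0,0,0],
  [0,0,0,0,0,0],
], fingers=0.0)

```text
t: 8.1
tcp_pos: [0.4143, 0.3467, 0.0711]
ee_rot: [[1.0, 0.024, 0.0], [0.024, -1.0, 0.002], [0.0, -0.002, -1.0]]
ft_force: [-1.1, 8.0, -2.2]
finger_gap: 0.0157
gripper_force: 4.1
```

```bash
python3 - <<'E'
from h import *
s=readout.sense();print(s['finger_gap'],s['gripper_force'])
ax=np.array([.434,.294]);yaw=.212;kn=np.array([.4148,.3462])
th=np.linspace(.135,1.61,16);P=[ax+.055*np.array([-np.sin(yaw+t),np.cos(yaw+t)]) for t in th];print(P[0],P[-1])
psi=.024
for i in range(15):
    d=P[i+1]-P[i];x=[np.cos(psi),np.sin(psi)];y=[np.sin(psi),-np.cos(psi)]
    print([round(d@x/.03,2),round(d@y/.03,2),0,0,0,-.4],end=', ');psi+=.04
E
```

```text
0.01568621676903479 4.125932552218892
[0.4152957  0.34572184] [0.38072623 0.28032865]
[np.float64(-0.17), np.float64(0.07), 0, 0, 0, -0.4], [np.float64(-0.16), np.float64(0.08), 0, 0, 0, -0.4], [np.float64(-0.16), np.float64(0.08), 0, 0, 0, -0.4], [np.float64(-0.15), np.float64(0.09), 0, 0, 0, -0.4], [np.float64(-0.15), np.float64(0.1), 0, 0, 0, -0.4], [np.float64(-0.14), np.float64(0.11), 0, 0, 0, -0.4], [np.float64(-0.14), np.float64(0.12), 0, 0, 0, -0.4], [np.float64(-0.13), np.float64(0.13), 0, 0, 0, -0.4], [np.float64(-0.12), np.float64(0.13), 0, 0, 0, -0.4], [np.float64(-0.11), np.float64(0.14), 0, 0, 0, -0.4], [np.float64(-0.1), np.float64(0.15), 0, 0, 0, -0.4], [np.float64(-0.1), np.float64(0.15), 0, 0, 0, -0.4], [np.float64(-0.09), np.float64(0.16), 0, 0, 0, -0.4], [np.float64(-0.08), np.float64(0.16), 0, 0, 0, -0.4], [np.float64(-0.07), np.float64(0.17), 0, 0, 0, -0.4],
```

carry_out([
  [0,0,0,0,0,0],
  [0,0,0,0,0,0],
  [-0.17,0.07,0,0,0,-0.4],
  [-0.16,0.08,0,0,0,-0.4],
  [-0.16,0.08,0,0,0,-0.4],
  [-0.15,0.09,0,0,0,-0.4],
  [-0.15,0.1,0,0,0,-0.4],
  [-0.14,0.11,0,0,0,-0.4],
  [-0.14,0.12,0,0,0,-0.4],
])

```text
t: 9.22
tcp_pos: [0.3848, 0.3251, 0.0712]
ee_rot: [[0.953, 0.303, 0.0], [0.303, -0.953, 0.005], [0.002, -0.004, -1.0]]
ft_force: [0.0, 8.8, -4.6]
finger_gap: 0.013
gripper_force: 30.0
```

carry_out([
  [-0.13,0.13,0,0,0,-0.4],
  [-0.12,0.13,0,0,0,-0.4],
  [-0.11,0.14,0,0,0,-0.4],
  [-0.1,0.15,0,0,0,-0.4],
  [-0.1,0.15,0,0,0,-0.4],
  [-0.09,0.16,0,0,0,-0.4],
  [-0.08,0.16,0,0,0,-0.4],
  [-0.07,0.17,0,0,0,-0.4],
  [0,0.05,0,0,0,0],
  [0,0,0,0,0,0],
  [0,0,0,0,0,0],
])

```text
t: 10.6
tcp_pos: [0.3756, 0.2813, 0.0709]
ee_rot: [[0.809, 0.587, -0.007], [0.587, -0.81, 0.0], [-0.006, -0.004, -1.0]]
ft_force: [-11.1, 3.8, 8.6]
finger_gap: 0.0132
gripper_force: 30.0
```

carry_out([
  [-0.05,0.11,0,0,0,0],
  [-0.04,0.09,0,0,0,0],
  [0,0,0,0,0,0],
  [0,0,0,0,0,0],
])

```text
t: 11.1
tcp_pos: [0.3756, 0.2808, 0.0711]
ee_rot: [[0.808, 0.589, -0.007], [0.589, -0.808, 0.01], [0.001, -0.012, -1.0]]
ft_force: [-12.2, 18.4, -2.3]
finger_gap: 0.0127
gripper_force: 30.0
```

The cock is against its stop: the force rises with no further motion, and θ≈1.57. I'll release, lift, and travel to the lever.

carry_out([
  [0.09,-0.2,0,0,0,0],
  [0,0,0,0,0,0],
  [0,0,0,0,0,0],
  [0,0,-0.6,0,0,0],
  [0,0,-1,0,0,0],
  [0,0,-1,0,0,0.8],
  [0,0,-1,0,0,0.9],
  [0,0,-1,0,0,0.9],
  [0,0,-1,0,0,0.9],
  [0,0,0,0,0,0.9],
  [0.4,0.5,0,0,0,0.9],
  [0.4,1,0,0,0,0.1],
  [0.2,1,0,0,0,0],
], fingers=0.45)

```text
t: 12.72
tcp_pos: [0.4188, 0.2076, 0.2402]
ee_rot: [[0.996, 0.084, 0.002], [0.084, -0.996, 0.0], [0.002, -0.0, -1.0]]
ft_force: [-0.4, -1.1, -0.7]
finger_gap: 0.0394
gripper_force: 0.0
```

```bash
python3 snap.py w6; python3 - <<'E'
from h import *
im=grab_frame('top')[:,:,::-1][170:270,80:180];w=cv2.imread('pics/w6.png')
cv2.imwrite('pics/chk.png',np.hstack([cv2.resize(im,(384,384),interpolation=cv2.INTER_CUBIC),w[:, 100:484]]))
E
```

```text
(no output)
```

View pics/chk.png

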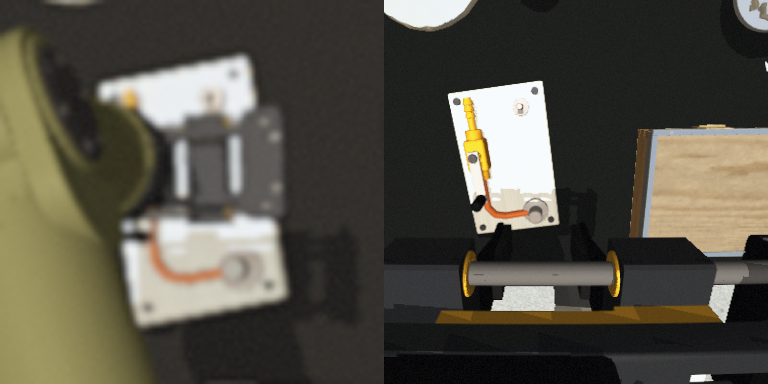

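The cock handle now lies along the pipe, with the knob next to the pipe at (478,203) in the right half. Now to the lever.

carry_out([
  [0,1,0,0,0,0],
  [0,1,0,0,0,0],
  [0,1,0,0,0,0],
  [0,1,0,0,0,0],
  [0,1,0,0,0,0],
  [0,1,0,0,0,0],
  [0,1,0,0,0,0],
  [0,1,0,0,0,0],
  [0,1,0,0,0,0],
  [0,1,0,0,0,0],
  [0,1,0,0,0,0],
  [0,1,0,0,0,0],
  [0,1,0,0,0,0],
  [0,1,0,0,0,0],
  [0,1,0,0,0,0],
  [0.4,1,0,0,0,0],
  [0.4,1,0,0,0,0],
  [0.4,1,0,0,0,0],
  [0.2,0.8,0,0,0,0],
  [0,0,0,0,0,0],
], fingers=0.6)

```text
t: 15.32
tcp_pos: [0.5072, -0.3514, 0.2395]
ee_rot: [[0.997, 0.081, 0.001], [0.081, -0.997, 0.0], [0.001, -0.0, -1.0]]
ft_force: [0.2, -0.4, -0.4]
finger_gap: 0.052
gripper_force: 0.0
```

carry_out([
  [0,0,0.5,0,0,0],
  [0,0,1,0,0,0],
  [0,0,0.5,0,0,0],
  [0,0,0,0,0,0],
])

```text
t: 15.82
tcp_pos: [0.5064, -0.3488, 0.1776]
ee_rot: [[0.996, 0.085, -0.002], [0.085, -0.996, 0.002], [-0.002, -0.002, -1.0]]
ft_force: [0.6, -0.5, -0.3]
finger_gap: 0.0521
gripper_force: 0.0
```

```bash
python3 snap.py w7; python3 - <<'E'
import json
from h import *
s={k:np.array(v) for k,v in json.load(open('pics/w7.json')).items()};print(s['tcp_pos'])
im=cv2.imread('pics/w7.png');hsv=cv2.cvtColor(im,cv2.COLOR_BGR2HSV)
print(proj('wrist',[[.517,-.3545,.026],[.666,-.3416,.026],[.5618,-.3506,.02]],s).round())
m=((hsv[...,2]>110)&(hsv[...,1]<90)).astype(np.uint8)
cs,h=cv2.findContours(m,cv2.RETR_CCOMP,cv2.CHAIN_APPROX_NONE)
for i,c in enumerate(cs):
    if cv2.contourArea(c)>60 and cv2.boundingRect(c)[1]<250 and abs(cv2.boundingRect(c)[0]-260)<60:
        e=cv2.fitEllipse(c);print('par',h[0][i][3],cv2.contourArea(c),cv2.boundingRect(c),np.round(e[0],1),onz('wrist',[e[0]],.022,s).round(4))
E
```

```text
[ 0.50635649 -0.34875089  0.17762662]
[[262. 173.]
 [262.  28.]
 [262. 133.]]
par -1 2753.5 (243, 17, 38, 175) [261.8 112.9] [[ 0.5836 -0.3488  0.022 ]]
par 45 226.5 (252, 163, 21, 17) [261.6 171.1] [[ 0.5182 -0.3545  0.022 ]]
par 45 77.0 (256, 24, 12, 13) [261.2  30.9] [[ 0.6642 -0.341   0.022 ]]
```

carry_out([
  [0.9,0.11,0.3,0,0,0],
  [0.93,0.11,1,0,0,0],
  [0,0,1,0,0,0],
  [0,0,1,0,0,0],
  [0,0,1,0,0,0],
  [0,0,0.7,0,0,0],
  [0,0,0,0,0,0],
  [0,0,0,0,0,0],
])

```text
t: 16.88
tcp_pos: [0.5634, -0.3525, 0.0305]
ee_rot: [[0.996, 0.084, 0.002], [0.084, -0.996, -0.001], [0.002, 0.001, -1.0]]
ft_force: [-0.6, -0.1, 0.7]
finger_gap: 0.0521
gripper_force: 0.0
```

carry_out([
  [-0.05,-0.05,0.3,0,0,0],
  [0,0,0.27,0,0,0],
  [0,0,0,0,0,0],
  [0,0,0,0,0,0],
])

```text
t: 17.38
tcp_pos: [0.5608, -0.3507, 0.0119]
ee_rot: [[0.996, 0.084, 0.0], [0.084, -0.996, -0.0], [0.0, 0.0, -1.0]]
ft_force: [0.4, -0.4, -0.4]
finger_gap: 0.0523
gripper_force: 0.0
```

carry_out([
  [0,0,0,0,0,0],
  [0,0,0,0,0,0],
  [0,0,0,0,0,0],
  [0,0,0,0,0,0],
  [0,0,0,0,0,0],
  [0,0,0,0,0,0],
  [0,0,0,0,0,0],
], fingers=0)

```text
t: 18.25
tcp_pos: [0.5607, -0.3502, 0.0119]
ee_rot: [[0.996, 0.084, -0.0], [0.084, -0.996, 0.0], [-0.0, -0.001, -1.0]]
ft_force: [-0.8, 1.1, 1.6]
finger_gap: 0.0114
gripper_force: 30.0
```

carry_out([
  [0,0,-0.3,0,0,0],
  [0,0,-0.7,0,0,0],
  [0,0,-1,0,0,0],
  [0,0,-1,0,0,0],
  [0,0,-1,0,0,0],
  [0,0,-1,0,0,0],
  [0,0,-0.2,0,0,0],
  [-0.4,0,0,0,0,0],
  [-0.8,0,0,0,0,0],
  [-1,0,0,0,0,0],
  [-1,0,0,0,0,0],
  [-0.8,0.2,0,0,0,0],
  [-0.5,0.5,0,0,0,0],
  [0,0,0,0,0,0],
])

```text
t: 20.0
tcp_pos: [0.4247, -0.3842, 0.1663]
ee_rot: [[0.997, 0.079, -0.003], [0.079, -0.997, 0.001], [-0.003, -0.001, -1.0]]
ft_force: [0.1, 1.3, -3.3]
finger_gap: 0.0111
gripper_force: 30.0
```

carry_out([
  [0.1,-0.5,0,0,0,0],
  [0.1,-1,0,0,0,0],
  [0.1,-1,0,0,0,0],
  [0.1,-1,0,0,0,0],
  [0.1,-1,0,0,0,0],
  [0.1,-1,0,0,0,0],
  [0.1,-1,0,0,0,0],
  [0.1,-1,0,0,0,0],
  [0.1,-1,0,0,0,0],
  [0.1,-1,0,0,0,0],
  [0.1,-1,0,0,0,0],
  [0.1,-1,0,0,0,0],
  [0.1,-1,0,0,0,0],
  [0,-1,0,0,0,0],
  [0,-1,0,0,0,0],
  [0,-1,0,0,0,0],
  [0,-1,0,0,0,0],
  [0,-0.8,0,0,0,0],
  [0,0,0,0,0,0],
  [0,0,0,0,0,0],
])

```text
t: 22.5
tcp_pos: [0.4225, 0.1381, 0.1675]
ee_rot: [[0.996, 0.086, -0.001], [0.086, -0.996, -0.001], [-0.001, 0.001, -1.0]]
ft_force: [-0.1, -0.8, -3.5]
finger_gap: 0.0118
gripper_force: 30.0
```

```bash
python3 -c "
from h import *
print(np.round(readout.sense()['joint_positions'],2))"
```

```text
[ 0.44 -0.06 -0.78  1.99 -0.05  1.2  -1.81]
```

carry_out([
  [0,0,0,0,0,-0.6],
  [0,-0.25,0,0,0,-0.62],
  [-0.13,-1,0,0,0,0],
  [-0.13,-1,0,0,0,0],
  [0,-0.5,0,0,0,0],
  [0,0,0,0,0,0],
  [0,0,0.7,0,0,0],
  [0,0,0.9,0,0,0],
  [0,0,0.7,0,0,0],
  [0,0,0,0,0,0],
  [0,0,0,0,0,0],
  [0,0,0,0,0,0],
])

```text
t: 24.0
tcp_pos: [0.4003, 0.2168, 0.0998]
ee_rot: [[0.979, 0.204, 0.002], [0.204, -0.979, 0.0], [0.002, 0.0, -1.0]]
ft_force: [-0.2, -0.1, -4.2]
finger_gap: 0.0119
gripper_force: 30.0
```

```bash
python3 snap.py w8; python3 - <<'E'
from h import *
im=cv2.imread('pics/w8.png');t=grab_frame('top')[:,:,::-1][170:270,80:180]
cv2.imwrite('pics/fin.png',np.hstack([im[:,100:484],cv2.resize(t.copy(),(384,384),interpolation=cv2.INTER_CUBIC)]))
s=readout.sense();print(proj('wrist',[[.355,.208,.045],[.5015,.2395,.045],[.5,.24,.111]],s))
E
```

```text
[[254.68302638 260.68155667]
 [252.71962164  76.44830258]
 [249.13917186  63.80438812]]
```

View pics/fin.png

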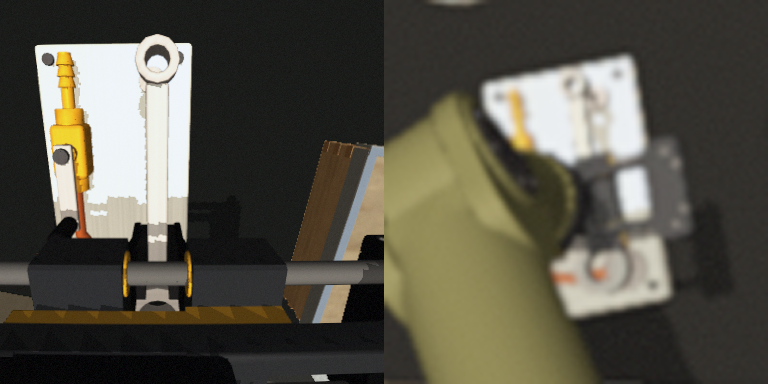

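The lever hangs level over the fixture and the cock is open. The eye's ring is at (257,59) in the wrist frame. I'll check the residual offset numerically.

```bash
python3 - <<'E'
import json
from h import *
S={n:{k:np.array(v) for k,v in json.load(open(f'pics/{n}.json')).items()} for n in('w3','w4','w6','w8')}
im=cv2.imread('pics/w8.png');m=(cv2.cvtColor(im,cv2.COLOR_BGR2GRAY)[:,:]>0)
s=S['w8'];a=np.array([.4003,.2168])
print('eye seen',onz('wrist',[(257,58)],.114,s),onz('wrist',[(257,60)],.101,s))
print('bar mid at row 200', onz('wrist',[(258,200)],.108,s))
x=s['ee_rot'][:2,0];print('hub/eye by grasp',a-.0437*x,a+.1063*x)
# independent plate fit from w8: plate top corners visible (35,44),(191,43) crop
c=onz('wrist',[(135,44),(291,43)],.012,s);print(c,np.linalg.norm(c[0]-c[1]))
# w6 plate corners
c=onz('wrist',[(448-284,94),(542-284,81),(560-284,224),(481-284,234)],.012,S['w6'])[:,:2];print(c,c.mean(0))
print(onz('wrist',[(535-284,212),(521-284,106)],.045,S['w6']))
E
```

```text
eye seen [[0.50315313 0.23660971 0.114     ]] [[0.50433867 0.23684435 0.101     ]]
bar mid at row 200 [[0.4319598  0.22125716 0.108     ]]
hub/eye by grasp [0.3575164  0.20789795] [0.50437087 0.23845418]
[[0.51054861 0.33920247 0.012     ]
 [0.5363115  0.21537401 0.012     ]] 0.12648008868897492
[[0.50937176 0.33870244]
 [0.53561031 0.21440632]
 [0.33369652 0.16954024]
 [0.30651255 0.29055491]] [0.42129778 0.25330098]
[[0.36320374 0.20970121 0.045     ]
 [0.50158648 0.23770504 0.045     ]]
```

The eye and hub are within about 3 mm of the pin and spindle, about 43 mm clear. Handing in.

```bash
python3 -c "
from station import manip
print(manip.sign_off())"
```

```text
the job is handed in; nothing more can be done
None
```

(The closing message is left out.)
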